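# Find the rocking corner of the instrument plate and set its shim lever

## Robot

A 6-joint arm with a two-finger parallel gripper is mounted at the origin on a cart in front of the work surface, level with it; the furniture and walls round the work are solid. World frame = base frame: x ahead of the robot, y to its left, z up, the work surface at z = 0. Lengths are in m, angles in rad, forces in N, time in s.
With the tool pointing down it reaches from about 0.325 to 0.85 m from the base axis. Payload 4.4 kg.
Tool frame: the origin (TCP) lies at the very end of the fingers, on their centre line; the grasp point (between the pads) lies manip.grasp_offset behind it (manip.grasp_offset is the distance from the TCP to the grasp point, in m); z points along the fingers, y is the line along which they close (so a half turn about z gives the same grasp; the last joint's range is limited). The gripper opens to 94 mm and grips with 3 to 60 N. Pads are 16 mm wide; open, the fingers measure 119 mm over their backs; the gripper's body (75 mm by 177 mm) begins 78 mm behind the grasp point.
Start: joints at [-1.355, 0.207, 1.542, -0, 1.393, -0.15], TCP at [0.206, -0.537, 0.205] pointing down, gripper open.
Joint ranges: [-2.73, 2.73], [-0.86, 2.22], [0.23, 2.46], [-1.11, 4.25], [0.08, 2.63], [-2.82, 2.82]. Speed limits (rad/s): [2.79, 2.79, 3.14, 3.14, 3.14, 3.14].

## Interface

Orientations are given as a unit quaternion [w, x, y, z].
In Python, from bench import manip gives the robot as it stands.
- The arm moves only by the tool carry_out, never from a script. Its argument "series" is a list of rows, each an object with "grip": the finger opening in m, from 0 to 0.094; "translation": the shift along the world's x, y, z in m, a list of three; "dr": the turn, a rotation vector about the world's x, y, z in degrees, a list of three. In form: [{"grip": grip, "translation": [tx, ty, tz], "dr": [wx, wy, wz]}, ...]. A call has 1 to 12 rows; each row shifts and turns the commanded pose from where the row before left it; what a row does not reach is not made up. A row lasts 1/12 s, in which the tool goes at most 41.7 mm and 7.16 degrees, less where a joint would pass 70% of its speed; a pose out of reach is approached as far as the arm can. A call is refused whole if a number of a shift passes 0.0417 or a number of a turn 7.16, either way. A call with a gripper value outside its range is refused whole. The fingers move at their own pace and stop on an object; "newtons" is the grip in N (left out, the last holds). Time passes only in rows, so rows that do not move let the fingers close. It gives the time, the measured TCP pose, the force, the opening and the grip force at its end, in the units of the state.
- manip.state(): the state, without advancing time (a new reading comes with each control period).
- manip.get_image(name): name is "scene" or "top"; returns the picture (480x640x3 uint8, red, green, blue); there is no depth.
- manip.calibration(name): a dict with "camera_matrix" (3x3 intrinsics, pixels), "distortion" ([k1, k2, p1, p2, k3] as OpenCV has them; the pictures are not rectified), "R" (3x3) and "t" (3): a world point X has camera coordinates R X + t. Camera axes: x right, y down, z forward; pixel columns grow to the right and rows downward; lengths in m; the calibration is good to about 2 mm. A picture is of the moment at which its call begins. calibration takes no time and is no camera call.
- manip.sign_off(): hands the job in; it is judged then, once.
The state is a dict: "clock": time; "qpos": joint angles; "joint_velocities": joint speeds; "joint_efforts": joint torques, N m; "position": TCP position; "eef_rot": TCP orientation; "contact_force": force on the tool from outside, world axes, zero at the start; "moment": the same for the moment, N m; "finger_gap": opening from 0.0 (shut) to 1.0 (fully open); "finger_force": force on a finger pad.
Only numpy, scipy, OpenCV 4.12 (cv2) and the standard library are available. Lean on these libraries where they do the work, as an engineer would, in place of code of your own. Each camera call takes 0.05 s, during which the arm holds its last target. There are 200 camera calls.

## Task

Press down on the ringed corners of the square metal plate, one after another, until you find the corner that gives; then press that corner's shim lever (the steel leaf standing up beside it) down flat with a fingertip, so that the plate lies level and is propped there. Leave the other three levers standing, do not pick up or shift the plate, and leave the petri dish and the other things lying around where they are.

Things in the scene. Friction and masses are not known exactly. Their poses are not given: they have to be found in the camera images.
- stand: Grey cast base, 180 (x) x 215 (y) x 14 mm, fixed. Origin: centre of its underside, on the bench; but for its turn, x points away from the robot, y to the left. On it, under the plate's corners (x, y = +-55 mm), stand four look-alike rubber-topped seats: three hard, one springy; which corner has that one changes from run to run.
- plate: Square aluminium plate, 150 x 150 x 12 mm, 1.2 kg, loose on the seats between low stops. Origin: centre of its underside, 30 mm above the bench; top face at 42 mm; axes as the base's. Level at rest, whichever corner is bad. Hard corners do not yield; the bad one starts down at about 1.5 N, is 3.2 mm down at about 2.5 N, stops there, and springs back when let go.
- corner_a (a point): The place to press at the plate's far left (+x, +y) corner: centre of an 18 mm ring mark on the plate's top face, at plate x = 55, y = 55 mm, directly over the seat of that corner.
- corner_b (a point): The place to press at the plate's far right (+x, -y) corner: centre of an 18 mm ring mark on the plate's top face, at plate x = 55, y = -55 mm, directly over the seat of that corner.
- corner_c (a point): The place to press at the plate's near right (-x, -y) corner: centre of an 18 mm ring mark on the plate's top face, at plate x = -55, y = -55 mm, directly over the seat of that corner.
- corner_d (a point): The place to press at the plate's near left (-x, +y) corner: centre of an 18 mm ring mark on the plate's top face, at plate x = -55, y = 55 mm, directly over the seat of that corner.
- lever_a (a joint): Angle (rad) of the far left corner's shim lever, a steel leaf 50 x 17 mm at the plate's left edge: 0 = standing at 46 degrees (starts 0 to 0.08), 0.8 = flat. Its pin lies along plate y at plate x 62, y 89, z 8 mm; the leaf runs from it to -x. Stiff: 3 to 6 N at the ribs, stays put. The finger first pushes the bad corner down; laid flat, the lever's foot props it level.
- tip_a (a point): The finger ribs of that lever: point on the leaf's upper face, 42 mm from the pin along the leaf, at the middle of its width; it moves with the leaf. Standing up it is about 72 mm above the bench and 26 mm from the pin horizontally; flat it is 43 mm above the bench (1 mm above the plate's top face) and 42 mm from the pin.
- lever_b (a joint): Angle (rad) of the far right corner's shim lever, a steel leaf 50 x 17 mm at the plate's right edge: 0 = standing at 46 degrees (starts 0 to 0.08), 0.8 = flat. Its pin lies along plate y at plate x 62, y -89, z 8 mm; the leaf runs from it to -x. Stiff: 3 to 6 N at the ribs, stays put. The finger first pushes the bad corner down; laid flat, the lever's foot props it level.
- tip_b (a point): The finger ribs of that lever: point on the leaf's upper face, 42 mm from the pin along the leaf, at the middle of its width; it moves with the leaf. Standing up it is about 72 mm above the bench and 26 mm from the pin horizontally; flat it is 43 mm above the bench (1 mm above the plate's top face) and 42 mm from the pin.
- lever_c (a joint): Angle (rad) of the near right corner's shim lever, a steel leaf 50 x 17 mm at the plate's right edge: 0 = standing at 46 degrees (starts 0 to 0.08), 0.8 = flat. Its pin lies along plate y at plate x -62, y -89, z 8 mm; the leaf runs from it to +x. Stiff: 3 to 6 N at the ribs, stays put. The finger first pushes the bad corner down; laid flat, the lever's foot props it level.
- tip_c (a point): The finger ribs of that lever: point on the leaf's upper face, 42 mm from the pin along the leaf, at the middle of its width; it moves with the leaf. Standing up it is about 72 mm above the bench and 26 mm from the pin horizontally; flat it is 43 mm above the bench (1 mm above the plate's top face) and 42 mm from the pin.
- lever_d (a joint): Angle (rad) of the near left corner's shim lever, a steel leaf 50 x 17 mm at the plate's left edge: 0 = standing at 46 degrees (starts 0 to 0.08), 0.8 = flat. Its pin lies along plate y at plate x -62, y 89, z 8 mm; the leaf runs from it to +x. Stiff: 3 to 6 N at the ribs, stays put. The finger first pushes the bad corner down; laid flat, the lever's foot props it level.
- tip_d (a point): The finger ribs of that lever: point on the leaf's upper face, 42 mm from the pin along the leaf, at the middle of its width; it moves with the leaf. Standing up it is about 72 mm above the bench and 26 mm from the pin horizontally; flat it is 43 mm above the bench (1 mm above the plate's top face) and 42 mm from the pin.
- petri_3: Small clear petri dish, 58 mm across, 15 mm high, lying loose near the middle of the plate (origin: centre of its underside). Bystander.
- marker_1: Marker pen with a blue cap, 135 mm long, 17 mm thick, lying on the bench in front of the base (origin: under its middle). Bystander.
- timer: White bench timer, 62 x 66 x 21 mm, to the right of the base (origin: centre of its underside). Bystander.
- coverslip_box: Small box, 30 x 30 x 14 mm, to the left of the base (origin: centre of its underside). Bystander.
- forceps: Steel forceps, 119 mm long, 10 mm high, on the bench to the far left of the base (origin: under their middle). Bystander.
Not all that is in view belongs to the job. What is meant by the plate is not blue, and is the larger of those in its own colour.

How it is judged:
On the way, in this order (a step that is already met when the one before it is completed fails the run):
1. the corner that gives has been pressed down by at least 2 mm, with all four levers still standing (below 0.15 rad) (z of any of corner_a, corner_b, corner_c, corner_d in the frame of stand below 0.04 m and value of joint each of lever_a, lever_b, lever_c, lever_d below 0.15 rad), for 0.1 s.
2. the lever of that same corner is on its way down (the corner gives under it) (((value of joint lever_a above 0.2 rad and z of corner_a in the frame of stand below 0.0407 m) or (value of joint lever_b above 0.2 rad and z of corner_b in the frame of stand below 0.0407 m) or (value of joint lever_c above 0.2 rad and z of corner_c in the frame of stand below 0.0407 m) or (value of joint lever_d above 0.2 rad and z of corner_d in the frame of stand below 0.0407 m))).
At the end, for the whole second after the job is handed in: The shim lever of the corner that gives is flat (above 0.74 rad of 0.8), the other three stand (below 0.15 rad), and the plate lies at rest and level on its seats (each corner within 1.5 mm of its height at the start) (((value of joint lever_a above 0.74 rad and value of joint each of lever_b, lever_c, lever_d below 0.15 rad) or (value of joint lever_b above 0.74 rad and value of joint each of lever_a, lever_c, lever_d below 0.15 rad) or (value of joint lever_c above 0.74 rad and value of joint each of lever_a, lever_b, lever_d below 0.15 rad) or (value of joint lever_d above 0.74 rad and value of joint each of lever_a, lever_b, lever_c below 0.15 rad)) and z of corner_a in the frame of stand between 0.0405 and 0.0435 m and z of corner_b in the frame of stand between 0.0405 and 0.0435 m and z of corner_c in the frame of stand between 0.0405 and 0.0435 m and z of corner_d in the frame of stand between 0.0405 and 0.0435 m and linear speed of plate below 0.01 m/s); the robot touches nothing.
It fails at once if a second lever is pressed down (beyond 0.25 rad) (value of joint each of lever_a, lever_b above 0.25 rad or value of joint each of lever_a, lever_c above 0.25 rad or value of joint each of lever_a, lever_d above 0.25 rad or value of joint each of lever_b, lever_c above 0.25 rad or value of joint each of lever_b, lever_d above 0.25 rad or value of joint each of lever_c, lever_d above 0.25 rad).
It fails at once if the plate is lifted (10 mm), shifted (8 mm) or tipped (0.1 rad) (distance of plate from where it was at the start of the episode above 0.008 m or z of plate in the frame of stand above 0.04 m or angle between plate's own z axis and vertical above 0.1 rad).
It fails at once if the petri dish or another thing lying around is moved by more than 20 mm (distance of any of petri_3, marker_1, timer, coverslip_box, forceps from where it was at the start of the episode above 0.02 m).
It also fails if it takes over 54 s, if anything falls off the work surface, if the arm or the gripper's body presses on something with over 40 N, if the wrist force passes 120 N, or if a joint passes its speed limit or range.

## Working session

There is one attempt and no reset: what is moved stays moved. The work goes in short steps, Python scripts to look and compute and a tool call to move; the robot and the scene stay as the last step left them, time stands still between calls to the robot, and variables do not carry over. Pictures are saved under pics/ and viewed, at most 10 in all, crops included, and the job is handed in when it is done.

Besides the shell and the picture viewer there is one more tool, called after "Emit:" by a JSON object that holds its "name" and its "arguments". carry_out: Moves the arm, as the interface text tells. Its arguments: {"type":"object","properties":{"series":{"type":"array","items":{"type":"object","properties":{"grip":{"type":"number"},"translation":{"type":"array","items":{"type":"number"}},"dr":{"type":"array","items":{"type":"number"}}}}},"newtons":{"type":"number"}},"required":["series"]}

```bash
mkdir -p pics; python3 - <<'E'
from bench import manip
import cv2,numpy as np
for n in("scene","top"):
    cv2.imwrite(f"pics/{n}0.png",manip.get_image(n)[:,:,::-1])
    c=manip.calibration(n);print(n,c)
print(manip.state(),manip.grasp_offset)
E
```

```text
scene {'camera_matrix': array([[511.1724436 ,   0.        , 323.61658968],
       [  0.        , 511.1724436 , 244.92282088],
       [  0.        ,   0.        ,   1.        ]]), 'distortion': array([0.03525268, 0.        , 0.        , 0.        , 0.        ]), 'R': array([[-0.63214838, -0.77484549,  0.00170071],
       [-0.32159794,  0.26037363, -0.91037373],
       [ 0.70495616, -0.57603823, -0.41378349]]), 't': array([0.43645842, 0.22899498, 0.85797196])}
top {'camera_matrix': array([[552.87222455,   0.        , 311.69150873],
       [  0.        , 552.87222455, 243.24910162],
       [  0.        ,   0.        ,   1.        ]]), 'distortion': array([0.05607056, 0.        , 0.        , 0.        , 0.        ]), 'R': array([[ 0.01622881, -0.99982598, -0.00919929],
       [-0.99560936, -0.01531071, -0.0923449 ],
       [ 0.09218798,  0.01065755, -0.99568458]]), 't': array([0.1120456 , 0.56411497, 1.12085306])}
{'clock': 0.1, 'qpos': array([-1.35449203e+00,  2.07352514e-01,  1.54280143e+00, -3.93040020e-05,
        1.39351018e+00, -1.50511375e-01]), 'joint_velocities': array([ 0.00076507, -0.00196444, -0.00237201,  0.0013372 ,  0.00085848,
        0.00020019]), 'joint_efforts': array([-1.62812044e-04, -3.71859956e+01, -2.82293862e+01,  6.99685514e-02,
        3.11123324e-02, -5.65207904e-05]), 'position': array([ 0.20603214, -0.53603323,  0.20440145]), 'eef_rot': array([-1.03453858e-03,  9.83226715e-01,  1.82384634e-01, -5.33957824e-05]), 'contact_force': array([ 0.61437832,  0.52646659, -1.14122911]), 'moment': array([-0.04197754, -0.027986  ,  0.00472221]), 'finger_force': 0.0, 'finger_gap': 1.0007983029173917} 0.0188
```

View pics/top0.png

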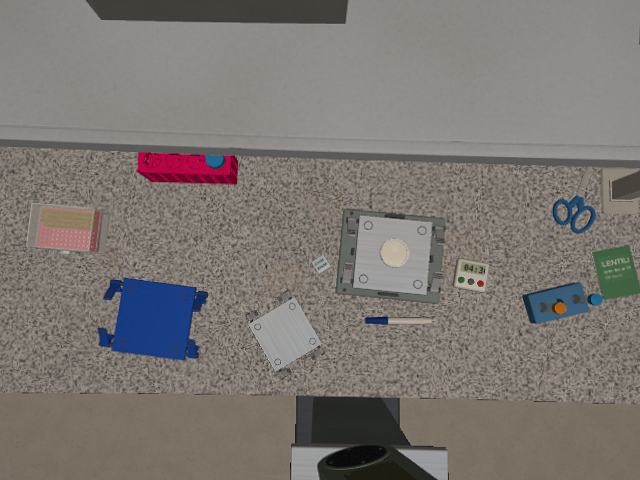

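View pics/scene0.png

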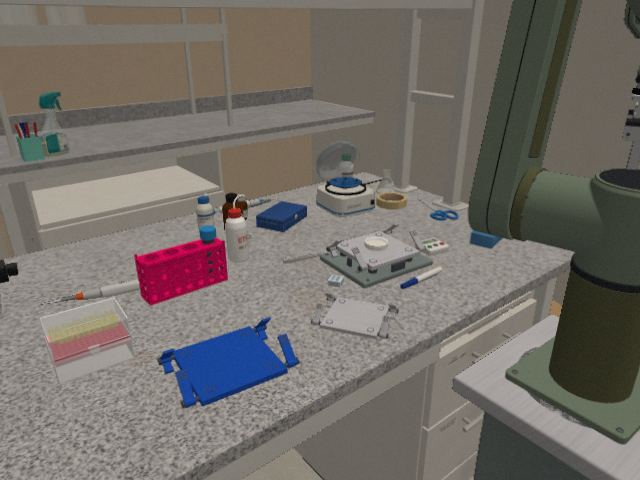

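The top view shows the target plate on the grey-green stand at about (394,253), with levers at the left edge (350,225 and 350,275) and right edge (437,230 and 436,265). The small loose plate at (285,333) and the blue one are decoys. Next I measure the rings.

```bash
cat > h.py <<'E'
from bench import manip
import cv2,numpy as np
def ray(n,px):
    c=manip.calibration(n);u=cv2.undistortPoints(np.float64(px).reshape(-1,1,2),c["camera_matrix"],c["distortion"])[:,0]
    return -c["R"].T@c["t"],np.c_[u,np.ones(len(u))]@c["R"]
def cast(n,px,z):
    o,d=ray(n,px);return o+d*((z-o[2])/d[:,2])[:,None]
def proj(n,X):
    c=manip.calibration(n);return cv2.projectPoints(np.float64(X),cv2.Rodrigues(c["R"])[0],c["t"],c["camera_matrix"],c["distortion"])[0][:,0]
E
python3 - <<'E'
from h import *
im=cv2.imread("pics/top0.png");x0,y0=330,200
cr=im[y0:y0+110,x0:x0+125]
g=cv2.cvtColor(cr,cv2.COLOR_BGR2GRAY);hsv=cv2.cvtColor(cr,cv2.COLOR_BGR2HSV)
m=cv2.morphologyEx(((g>150)).astype(np.uint8),cv2.MORPH_OPEN,np.ones((9,9)))
n,l,s,_=cv2.connectedComponentsWithStats(m);k=1+np.argmax(s[1:,4])
cn=max(cv2.findContours((l==k).astype(np.uint8),0,2)[0],key=cv2.contourArea)
r=cv2.minAreaRect(cn);b=cv2.boxPoints(r)+[x0,y0]
P=cast("top",b,.042);print(r,b,P,np.linalg.norm(P-np.roll(P,1,0),axis=1),P.mean(0))
big=cv2.resize(cr,None,fx=6,fy=5.4,interpolation=cv2.INTER_CUBIC);big=cv2.resize(cr,(625,550),interpolation=cv2.INTER_CUBIC)
cv2.polylines(big,[np.int32((b-[x0,y0]+.5)*5)],True,(0,0,255),1)
cv2.imwrite("pics/crop.png",big)
E
```

```text
((62.33793640136719, 54.444828033447266), (72.00044250488281, 71.91738891601562), 4.763641834259033) [[353.47586441 287.28965759]
 [359.44827652 215.62068844]
 [431.20001221 221.59999847]
 [425.2276001  293.26896667]] [[ 0.47239066  0.03451971  0.042     ]
 [ 0.61935058  0.02360934  0.042     ]
 [ 0.60907315 -0.12291713  0.042     ]
 [ 0.46286421 -0.11031228  0.042     ]] [0.14514496 0.14736436 0.14688646 0.14675127] [ 0.54091965 -0.04377509  0.042     ]
```

View pics/crop.png

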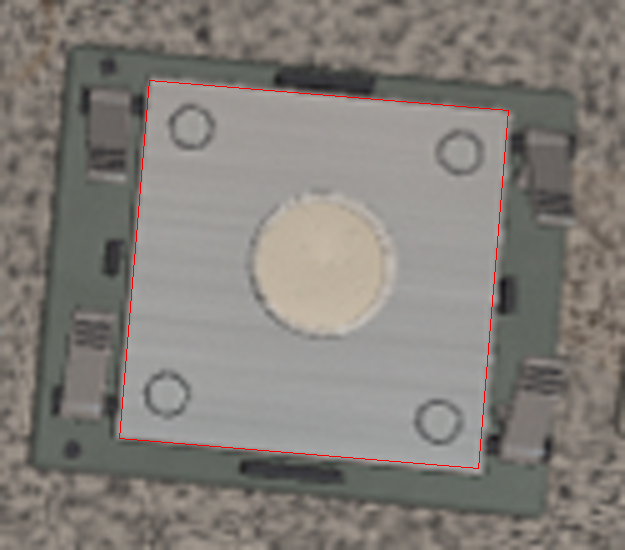

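```bash
python3 - <<'E'
from h import *
b=np.array([[191,127],[460,152],[439,422],[166,394]])/5-.5+[330,200]
P=cast("top",b,.042);c=P.mean(0);print(P.round(4),c,[np.linalg.norm(P[i]-P[i-1]).round(4) for i in range(4)])
ex=P[0]+P[1]-P[2]-P[3];yaw=np.arctan2(ex[1],ex[0]);print(np.degrees(yaw))
R=np.array([[np.cos(yaw),-np.sin(yaw)],[np.sin(yaw),np.cos(yaw)]])
for n,x,y in zip("abcd",(24,24,-24,-24),(89,-89,-89,89)):
    print(n,"press",(c[:2]+R@[x/1e3,y/1e3]).round(4),"ring",(c[:2]+R@[np.sign(x)*.055,np.sign(y)*.055]).round(4))
# scene check
t=np.c_[[c[:2]+R@[sx*.055,sy*.055] for sx,sy in((1,1),(1,-1),(-1,-1),(-1,1))],[.042]*4]
im=cv2.imread("pics/scene0.png");pp=proj("scene",t);x0,y0=310,215
cr=cv2.resize(im[y0:y0+80,x0:x0+140],None,fx=5,fy=5,interpolation=cv2.INTER_CUBIC)
for q in pp: cv2.drawMarker(cr,tuple(int(v) for v in (q-[x0,y0]+.5)*5),(0,0,255),0,10)
cv2.imwrite("pics/sc1.png",cr)
E
```

```text
[[ 0.6004  0.0066  0.042 ]
 [ 0.5917 -0.1032  0.042 ]
 [ 0.4815 -0.0944  0.042 ]
 [ 0.4909  0.016   0.042 ]] [ 0.54111679 -0.04377921  0.042     ] [np.float64(0.1099), np.float64(0.1101), np.float64(0.1106), np.float64(0.1108)]
-4.720455905081907
a press [0.5724 0.0429] ring [0.6005 0.0065]
b press [ 0.5577 -0.1345] ring [ 0.5914 -0.1031]
c press [ 0.5099 -0.1305] ring [ 0.4818 -0.0941]
d press [0.5245 0.0469] ring [0.4908 0.0156]
```

View pics/sc1.png

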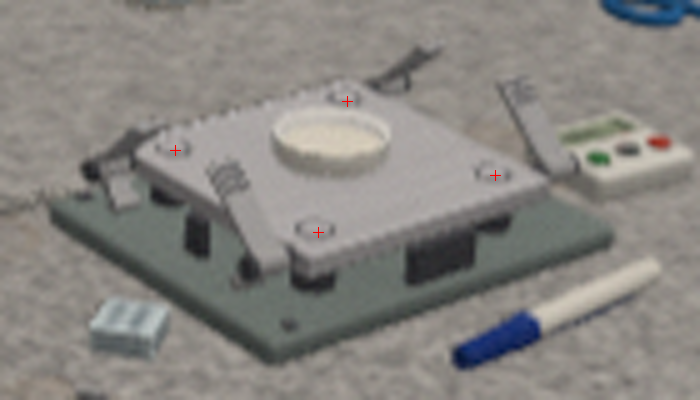

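The red crosses land on all four rings in the second view, and the ring spacing is 110 mm as it should be. Now the approach, with the fingers closing.

Emit:
{"name": "carry_out", "arguments": {"series": [{"grip": 0,"translation": [0.0225,0.034,-0.006],"dr": [0,0,5.35]},{"grip": 0,"translation": [0.0225,0.034,-0.006],"dr": [0,0,5.35]},{"grip": 0,"translation": [0.0225,0.034,-0.006],"dr": [0,0,5.35]},{"grip": 0,"translation": [0.0225,0.034,-0.006],"dr": [0,0,5.35]},{"grip": 0,"translation": [0.0225,0.034,-0.006],"dr": [0,0,5.35]},{"grip": 0,"translation": [0.0225,0.034,-0.006],"dr": [0,0,5.35]},{"grip": 0,"translation": [0.0225,0.034,-0.006],"dr": [0,0,5.35]},{"grip": 0,"translation": [0.0225,0.034,-0.006],"dr": [0,0,5.35]},{"grip": 0,"translation": [0.0225,0.034,-0.006],"dr": [0,0,5.35]},{"grip": 0,"translation": [0.0225,0.034,-0.006],"dr": [0,0,5.35]},{"grip": 0,"translation": [0.0225,0.034,-0.006],"dr": [0,0,5.35]},{"grip": 0,"translation": [0.0225,0.034,-0.006],"dr": [0,0,5.35]}]}}

```text
clock: 1.1
position: [0.4766, -0.1267, 0.1329]
eef_rot: [-0.0, 0.734, 0.679, -0.0]
contact_force: [0.4, -1.3, -0.9]
finger_gap: 0.185
finger_force: 0.0
```

Emit:
{"name": "carry_out", "arguments": {"series": [{"grip": 0,"translation": [0.005,0.033,0],"dr": [0,0,0]},{"grip": 0,"translation": [0,0,-0.04],"dr": [0,0,0]},{"grip": 0,"translation": [0,0,-0.035],"dr": [0,0,0]},{"grip": 0,"translation": [0,0,-0.005],"dr": [0,0,0]},{"grip": 0,"translation": [0,0,0],"dr": [0,0,0]},{"grip": 0,"translation": [0,0,0],"dr": [0,0,0]}]}}

```text
clock: 1.6
position: [0.4815, -0.0961, 0.054]
eef_rot: [0.0, 0.736, 0.677, 0.0]
contact_force: [-0.1, -0.2, 0.2]
finger_gap: 0.006
finger_force: 0.0
```

Emit:
{"name": "carry_out", "arguments": {"series": [{"grip": 0,"translation": [0,0.002,-0.005],"dr": [0,0,0]},{"grip": 0,"translation": [0,0,-0.003],"dr": [0,0,0]},{"grip": 0,"translation": [0,0,-0.001],"dr": [0,0,0]},{"grip": 0,"translation": [0,0,-0.001],"dr": [0,0,0]},{"grip": 0,"translation": [0,0,-0.001],"dr": [0,0,0]},{"grip": 0,"translation": [0,0,0],"dr": [0,0,0]},{"grip": 0,"translation": [0,0,0],"dr": [0,0,0]}]}}

```text
clock: 2.18
position: [0.4813, -0.0939, 0.0426]
eef_rot: [0.0, 0.736, 0.677, 0.0]
contact_force: [-0.4, -0.3, 0.2]
finger_gap: 0.01
finger_force: 0.0
```

Emit:
{"name": "carry_out", "arguments": {"series": [{"grip": 0,"translation": [0,0,-0.001],"dr": [0,0,0]},{"grip": 0,"translation": [0,0,0],"dr": [0,0,0]},{"grip": 0,"translation": [0,0,-0.001],"dr": [0,0,0]},{"grip": 0,"translation": [0,0,0],"dr": [0,0,0]}]}}

```text
clock: 2.52
position: [0.4815, -0.0939, 0.0421]
eef_rot: [-0.0, 0.736, 0.677, -0.0]
contact_force: [-4.8, 1.2, 11.5]
finger_gap: 0.001
finger_force: 5.9
```

C is hard: 11.5 N with no give. Next is D.

Emit:
{"name": "carry_out", "arguments": {"series": [{"grip": 0,"translation": [0,0,0.015],"dr": [0,0,0]},{"grip": 0,"translation": [0.0032,0.0365,0],"dr": [0,0,0]},{"grip": 0,"translation": [0.0032,0.0365,0],"dr": [0,0,0]},{"grip": 0,"translation": [0.0031,0.0365,0],"dr": [0,0,0]},{"grip": 0,"translation": [0,0,-0.007],"dr": [0,0,0]},{"grip": 0,"translation": [0,0,-0.005],"dr": [0,0,0]},{"grip": 0,"translation": [0,0,-0.001],"dr": [0,0,0]},{"grip": 0,"translation": [0,0,-0.001],"dr": [0,0,0]},{"grip": 0,"translation": [0,0,0],"dr": [0,0,0]},{"grip": 0,"translation": [0,0,-0.001],"dr": [0,0,0]},{"grip": 0,"translation": [0,0,0],"dr": [0,0,0]}]}}

```text
clock: 3.43
position: [0.4906, 0.0165, 0.0421]
eef_rot: [-0.002, 0.737, 0.676, 0.001]
contact_force: [-5.6, 7.5, 15.9]
finger_gap: 0.002
finger_force: 7.9
```

D is hard too (15.9 N). Next is A, at (0.6005, 0.0065).

Emit:
{"name": "carry_out", "arguments": {"series": [{"grip": 0,"translation": [0,0,0.015],"dr": [0,0,0]},{"grip": 0,"translation": [0.0365,-0.0032,0],"dr": [0,0,0]},{"grip": 0,"translation": [0.0365,-0.0032,0],"dr": [0,0,0]},{"grip": 0,"translation": [0.0365,-0.0032,0],"dr": [0,0,0]},{"grip": 0,"translation": [0,0,-0.007],"dr": [0,0,0]},{"grip": 0,"translation": [0,0,-0.005],"dr": [0,0,0]},{"grip": 0,"translation": [0,0,-0.001],"dr": [0,0,0]},{"grip": 0,"translation": [0,0,-0.001],"dr": [0,0,0]},{"grip": 0,"translation": [0,0,0],"dr": [0,0,0]},{"grip": 0,"translation": [0,0,-0.0005],"dr": [0,0,0]},{"grip": 0,"translation": [0,0,0],"dr": [0,0,0]}]}}

```text
clock: 4.35
position: [0.6009, 0.0043, 0.0423]
eef_rot: [0.002, 0.736, 0.677, 0.0]
contact_force: [2.1, -2.0, 5.7]
finger_gap: 0.0
finger_force: 2.9
```

A is hard: 5.7 N at 42.3 mm. That leaves B.

Emit:
{"name": "carry_out", "arguments": {"series": [{"grip": 0,"translation": [0,0,0.015],"dr": [0,0,0]},{"grip": 0,"translation": [-0.0032,-0.0362,0],"dr": [0,0,0]},{"grip": 0,"translation": [-0.0032,-0.0362,0],"dr": [0,0,0]},{"grip": 0,"translation": [-0.0031,-0.0362,0],"dr": [0,0,0]},{"grip": 0,"translation": [0,0,-0.007],"dr": [0,0,0]},{"grip": 0,"translation": [0,0,-0.005],"dr": [0,0,0]},{"grip": 0,"translation": [0,0,-0.001],"dr": [0,0,0]},{"grip": 0,"translation": [0,0,-0.001],"dr": [0,0,0]},{"grip": 0,"translation": [0,0,-0.001],"dr": [0,0,0]},{"grip": 0,"translation": [0,0,0],"dr": [0,0,0]},{"grip": 0,"translation": [0,0,0],"dr": [0,0,0]}]}}

```text
clock: 5.27
position: [0.5904, -0.1011, 0.0409]
eef_rot: [-0.001, 0.736, 0.677, -0.0]
contact_force: [-1.5, -0.2, 2.5]
finger_gap: 0.002
finger_force: 1.4
```

B gives: 40.9 mm at only about 2 N. I'll push it on to its stop.

Emit:
{"name": "carry_out", "arguments": {"series": [{"grip": 0,"translation": [0,0,-0.001],"dr": [0,0,0]},{"grip": 0,"translation": [0,0,0],"dr": [0,0,0]},{"grip": 0,"translation": [0,0,-0.001],"dr": [0,0,0]},{"grip": 0,"translation": [0,0,0],"dr": [0,0,0]},{"grip": 0,"translation": [0,0,-0.0005],"dr": [0,0,0]},{"grip": 0,"translation": [0,0,0],"dr": [0,0,0]},{"grip": 0,"translation": [0,0,0],"dr": [0,0,0]}]}}

```text
clock: 5.85
position: [0.5909, -0.1015, 0.0393]
eef_rot: [-0.001, 0.736, 0.677, 0.001]
contact_force: [-3.9, 3.1, 7.2]
finger_gap: 0.004
finger_force: 3.8
```

Emit:
{"name": "carry_out", "arguments": {"series": [{"grip": 0,"translation": [0,0,-0.001],"dr": [0,0,0]},{"grip": 0,"translation": [0,0,0],"dr": [0,0,0]},{"grip": 0,"translation": [0,0,0],"dr": [0,0,0]}]}}

```text
clock: 6.1
position: [0.5909, -0.1015, 0.0391]
eef_rot: [-0.001, 0.736, 0.677, 0.0]
contact_force: [-5.4, 2.4, 11.3]
finger_gap: 0.008
finger_force: 5.9
```

B is at its stop, 39.1 mm at 11 N. Lift, move above lever B and come down on it.

Emit:
{"name": "carry_out", "arguments": {"series": [{"grip": 0,"translation": [0,0,0.03],"dr": [0,0,0]},{"grip": 0,"translation": [0,0,0.03],"dr": [0,0,0]},{"grip": 0,"translation": [-0.017,-0.017,0],"dr": [0,0,0]},{"grip": 0,"translation": [-0.016,-0.017,0],"dr": [0,0,0]},{"grip": 0,"translation": [0,0,0],"dr": [0,0,0]},{"grip": 0,"translation": [0,0,0],"dr": [0,0,0]}]}}

```text
clock: 6.6
position: [0.5576, -0.137, 0.0972]
eef_rot: [0.0, 0.737, 0.676, 0.0]
contact_force: [0.4, 0.2, 0.1]
finger_gap: 0.004
finger_force: 0.0
```

```bash
python3 - <<'E'
from h import *
im=manip.get_image("scene")[:,:,::-1];print(manip.state()["position"])
cv2.imwrite("pics/s2.png",cv2.resize(im[180:300,300:480],None,fx=4,fy=4,interpolation=cv2.INTER_CUBIC))
E
```

```text
[ 0.5578917  -0.13645171  0.09710211]
```

View pics/s2.png

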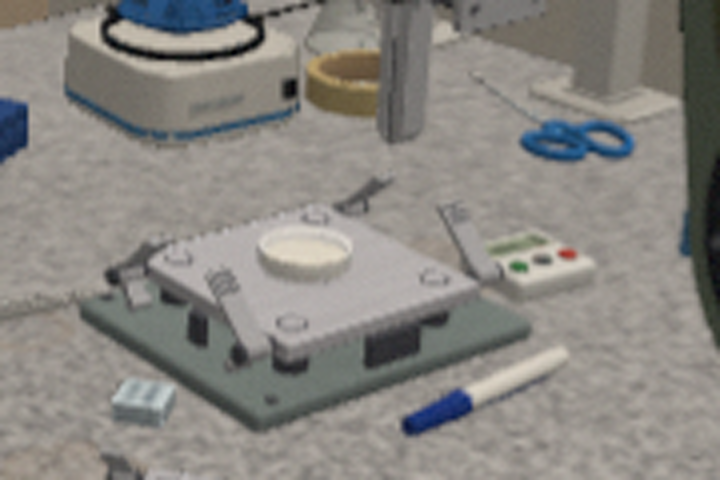

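The picture shows the finger at (400,135), above lever B's end at (380,180). All four levers stand and the plate is undisturbed. Press down.

Emit:
{"name": "carry_out", "arguments": {"series": [{"grip": 0,"translation": [0,0.002,-0.015],"dr": [0,0,0]},{"grip": 0,"translation": [0,0,-0.004],"dr": [0,0,0]},{"grip": 0,"translation": [0,0,-0.003],"dr": [0,0,0]},{"grip": 0,"translation": [0,0,-0.003],"dr": [0,0,0]},{"grip": 0,"translation": [0,0,-0.003],"dr": [0,0,0]},{"grip": 0,"translation": [0,0,-0.003],"dr": [0,0,0]},{"grip": 0,"translation": [0,0,-0.003],"dr": [0,0,0]},{"grip": 0,"translation": [0,0,0],"dr": [0,0,0]}]}}

```text
clock: 7.32
position: [0.5547, -0.1344, 0.0647]
eef_rot: [-0.003, 0.736, 0.677, -0.003]
contact_force: [-11.1, 0.2, 13.6]
finger_gap: 0.003
finger_force: 8.8
```

Emit:
{"name": "carry_out", "arguments": {"series": [{"grip": 0,"translation": [0,0,-0.003],"dr": [0,0,0]},{"grip": 0,"translation": [0,0,-0.003],"dr": [0,0,0]},{"grip": 0,"translation": [0,0,-0.003],"dr": [0,0,0]},{"grip": 0,"translation": [0,0,0],"dr": [0,0,0]}]}}

```text
clock: 7.65
position: [0.5505, -0.1336, 0.0582]
eef_rot: [-0.007, 0.735, 0.678, -0.006]
contact_force: [-23.7, 2.7, 28.0]
finger_gap: 0.004
finger_force: 18.1
```

The leaf end drags the finger towards -x by friction, so I'll follow it in -x while going down.

Emit:
{"name": "carry_out", "arguments": {"series": [{"grip": 0,"translation": [-0.004,0,0],"dr": [0,0,0]},{"grip": 0,"translation": [-0.004,0,0],"dr": [0,0,0]},{"grip": 0,"translation": [-0.002,0,-0.002],"dr": [0,0,0]},{"grip": 0,"translation": [0,0,0],"dr": [0,0,0]}]}}

```text
clock: 7.98
position: [0.5469, -0.1337, 0.0528]
eef_rot: [-0.001, 0.736, 0.677, -0.0]
contact_force: [-3.2, 2.8, 5.4]
finger_gap: 0.003
finger_force: 2.9
```

Emit:
{"name": "carry_out", "arguments": {"series": [{"grip": 0,"translation": [-0.0005,0,-0.003],"dr": [0,0,0]},{"grip": 0,"translation": [-0.0005,0,-0.003],"dr": [0,0,0]},{"grip": 0,"translation": [0,0,-0.002],"dr": [0,0,0]},{"grip": 0,"translation": [0,0,-0.001],"dr": [0,0,0]},{"grip": 0,"translation": [0,0,0],"dr": [0,0,0]}]}}

```text
clock: 8.4
position: [0.5439, -0.1332, 0.0422]
eef_rot: [-0.003, 0.736, 0.677, -0.002]
contact_force: [-4.8, 1.7, 2.6]
finger_gap: 0.003
finger_force: 2.9
```

Emit:
{"name": "carry_out", "arguments": {"series": [{"grip": 0,"translation": [0.002,0,0],"dr": [0,0,0]},{"grip": 0,"translation": [0,0,-0.001],"dr": [0,0,0]},{"grip": 0,"translation": [0,0,-0.001],"dr": [0,0,0]},{"grip": 0,"translation": [0,0,0],"dr": [0,0,0]},{"grip": 0,"translation": [0,0,0],"dr": [0,0,0]}]}}

```text
clock: 8.82
position: [0.545, -0.1333, 0.04]
eef_rot: [-0.004, 0.736, 0.677, -0.002]
contact_force: [-7.7, 1.7, 4.3]
finger_gap: 0.004
finger_force: 3.9
```

The sideways force suggests the finger has slid off the leaf end. Lift and look.

Emit:
{"name": "carry_out", "arguments": {"series": [{"grip": 0,"translation": [-0.008,0,0],"dr": [0,0,0]},{"grip": 0,"translation": [0,0,0.03],"dr": [0,0,0]},{"grip": 0,"translation": [0,0,0.03],"dr": [0,0,0]},{"grip": 0,"translation": [0,0,0.02],"dr": [0,0,0]},{"grip": 0,"translation": [0,0,0],"dr": [0,0,0]}]}}

```text
clock: 9.23
position: [0.5451, -0.1363, 0.1269]
eef_rot: [0.006, 0.736, 0.677, 0.003]
contact_force: [0.2, 0.2, 0.8]
finger_gap: 0.003
finger_force: 0.0
```

```bash
python3 - <<'E'
from h import *
im=manip.get_image("scene")[:,:,::-1];print(manip.state()["position"])
cv2.imwrite("pics/s3.png",cv2.resize(im[200:290,310:440],None,fx=6,fy=6,interpolation=cv2.INTER_CUBIC))
E
```

```text
[ 0.54342369 -0.13571473  0.12439091]
```

View pics/s3.png

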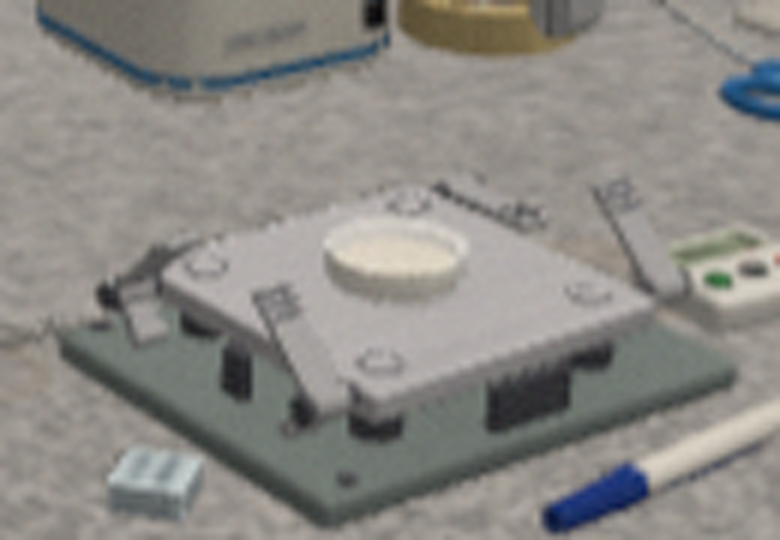

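Lever B looks nearly flat, with its ribs at (520,215) in the crop. The other three stand. I'll press again squarely over the ribs to seat it.

Emit:
{"name": "carry_out", "arguments": {"series": [{"grip": 0,"translation": [0.0125,0.0015,-0.03],"dr": [0,0,0]},{"grip": 0,"translation": [0,0,-0.03],"dr": [0,0,0]},{"grip": 0,"translation": [0,0,-0.008],"dr": [0,0,0]},{"grip": 0,"translation": [0,0,-0.004],"dr": [0,0,0]},{"grip": 0,"translation": [0,0,0],"dr": [0,0,0]},{"grip": 0,"translation": [0,0,0],"dr": [0,0,0]}]}}

```text
clock: 9.78
position: [0.5535, -0.1332, 0.0498]
eef_rot: [0.0, 0.736, 0.677, 0.0]
contact_force: [0.7, 0.1, 0.4]
finger_gap: 0.004
finger_force: 0.0
```

Emit:
{"name": "carry_out", "arguments": {"series": [{"grip": 0,"translation": [0.001,-0.001,-0.003],"dr": [0,0,0]},{"grip": 0,"translation": [0,0,-0.002],"dr": [0,0,0]},{"grip": 0,"translation": [0,0,-0.001],"dr": [0,0,0]},{"grip": 0,"translation": [0,0,-0.001],"dr": [0,0,0]},{"grip": 0,"translation": [0,0,0],"dr": [0,0,0]}]}}

```text
clock: 10.2
position: [0.5547, -0.1342, 0.043]
eef_rot: [0.001, 0.736, 0.677, 0.0]
contact_force: [0.3, -0.5, 0.6]
finger_gap: 0.007
finger_force: 0.6
```

Emit:
{"name": "carry_out", "arguments": {"series": [{"grip": 0,"translation": [0,0,-0.001],"dr": [0,0,0]},{"grip": 0,"translation": [0,0,-0.001],"dr": [0,0,0]},{"grip": 0,"translation": [0,0,-0.001],"dr": [0,0,0]},{"grip": 0,"translation": [0,0,0],"dr": [0,0,0]},{"grip": 0,"translation": [0,0,0],"dr": [0,0,0]}]}}

```text
clock: 10.62
position: [0.5547, -0.1343, 0.0423]
eef_rot: [0.0, 0.736, 0.677, -0.0]
contact_force: [-5.4, 1.5, 13.8]
finger_gap: 0.005
finger_force: 7.2
```

Emit:
{"name": "carry_out", "arguments": {"series": [{"grip": 0,"translation": [0,0,-0.0015],"dr": [0,0,0]},{"grip": 0,"translation": [0,0,0],"dr": [0,0,0]},{"grip": 0,"translation": [0,0,0.03],"dr": [0,0,0]},{"grip": 0,"translation": [0,0,0.04],"dr": [0,0,0]},{"grip": 0,"translation": [0.01,-0.03,0.02],"dr": [0,0,0]},{"grip": 0,"translation": [0.01,-0.03,0.02],"dr": [0,0,0]},{"grip": 0,"translation": [0.01,-0.03,0.02],"dr": [0,0,0]},{"grip": 0,"translation": [0,-0.04,0],"dr": [0,0,0]},{"grip": 0,"translation": [0,-0.04,0],"dr": [0,0,0]},{"grip": 0,"translation": [0,0,0],"dr": [0,0,0]},{"grip": 0,"translation": [0,0,0],"dr": [0,0,0]}]}}

```text
clock: 11.53
position: [0.5836, -0.306, 0.1675]
eef_rot: [-0.0, 0.737, 0.676, 0.0]
contact_force: [-0.3, 1.1, -0.3]
finger_gap: 0.005
finger_force: 0.0
```

```bash
python3 - <<'E'
from h import *
im=manip.get_image("scene")[:,:,::-1];t=manip.get_image("top")[:,:,::-1]
a=cv2.resize(im[215:290,315:425],(440,300),interpolation=cv2.INTER_CUBIC)
b=cv2.resize(t[200:310,330:460],(355,300),interpolation=cv2.INTER_CUBIC)
cv2.imwrite("pics/s4.png",np.hstack([a,b]));s=manip.state();print(s["position"],s["contact_force"])
E
```

```text
[ 0.58376239 -0.30312126  0.16725826] [ 0.62662642 -0.08224051  1.20690085]
```

View pics/s4.png

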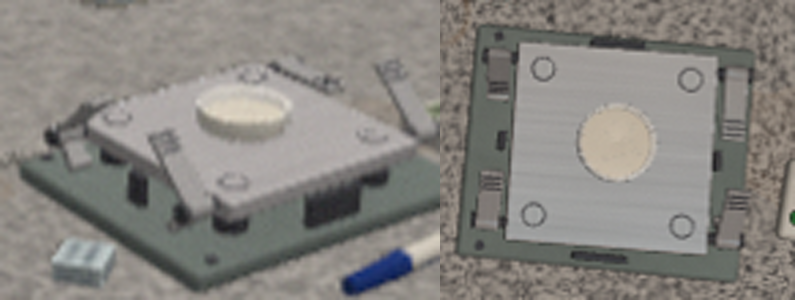

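Lever B lies flat: it shows at full length at (735,105) in the right-hand view. The other three stand, and the plate and dish have not moved. Handing in.

```bash
python3 -c "
from bench import manip
print(manip.sign_off())"
```

```text
the job is handed in; nothing more can be done
None
```

The far right corner (B) was the one that gives; its shim lever is pressed flat, the other three levers are standing, the plate and dish look unmoved in the last pictures, and the job is handed in (no verdict was returned).

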